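Line up the carved owl family on the display board

ROBOT

A 6-joint arm with a two-finger parallel gripper is mounted at the origin on the work surface. World frame = base frame: x ahead of the robot, y to its left, z up, the work surface at z = 0. Lengths are in m, angles in rad, forces in N, time in s.
With the tool pointing down it reaches from about 0.35 to 0.975 m from the base axis. Payload 4.9 kg.
Tool frame: the origin (TCP) lies at the very end of the fingers, on their centre line; the grasp point (between the pads) lies 19 mm behind it; z points along the fingers, x is the direction in which the jaws open and shut, and the axes are right-handed (so a half turn about z gives the same grasp; the last joint's range is limited). The gripper opens to 85 mm and grips with 20 to 120 N. Pads are 22 mm wide; open, the fingers measure 114 mm over their backs; the gripper's body (76 mm by 85 mm) begins 54 mm behind the grasp point. The pads swing forward as they close: fully open they stand 13 mm farther back than shut.
Start: joints at [-1.235, 0.053, 1.613, -0, 1.476, -0.119], TCP at [0.275, -0.561, 0.231] pointing down, gripper open.
Joint ranges: [-3.01, 3.01], [-1.01, 2.22], [0.06, 2.58], [-1.02, 4.17], [0.09, 2.62], [-3.14, 3.14]. Speed limits (rad/s): [2.57, 2.57, 3.14, 3.14, 3.14, 3.14].

INTERFACE

Orientations are given as a rotation vector (axis times angle).
In Python, from station import ctrl, get_image, calibration, job gives the robot as it stands.
- The arm moves only by the tool jog_arm, never from a script. Its argument "deltas" is a list of rows, each a list of 3 entries, a list of its own where there are three numbers: the turn, a rotation vector about the tool's x, y, z in degrees, then the shift along the tool's x, y, z in m, then the finger opening in m, from 0 to 0.0854. In form: [[[ax, ay, az], [tx, ty, tz], gripper], ...]. A call has 1 to 12 rows; each row is the pose to reach, as a shift and turn from the pose commanded when the call began, along the tool's axes at that moment; what a row does not reach only later rows make up. A row lasts 1/12 s, in which the tool goes at most 41.7 mm and 7.16 degrees, less where a joint would pass 70% of its speed; a pose out of reach is approached as far as the arm can. A call with a gripper value outside its range is refused whole. The fingers move at their own pace and stop on an object; "squeeze" is the grip in N (left out, the last holds). Time passes only in rows, so rows that repeat a pose let the fingers close. It gives the time, the measured TCP pose, the force and the opening at its end, in the units of the state.
- ctrl.get_obs(): the state, without advancing time (a new reading comes with each control period).
- get_image(name): name is "scene" or "top"; returns the picture (400x640x3 uint8, red, green, blue); there is no depth.
- calibration(name): a dict with "mtx" (3x3 intrinsics, pixels), "k1" (the pictures are not rectified: a ray, as slopes to the right and down, at radius r is drawn at 1 + k1 r^2 times it, then the intrinsics apply), "origin" and "rotation" of the camera in the world. Camera axes: x right, y up, looking along -z (the intrinsics and any distortion apply to the point x, -y, -z); pixel columns grow to the right and rows downward; lengths in m; the calibration is good to about 2 mm. A picture is of the moment at which its call begins. calibration takes no time and is no camera call.
- job.finish_job(): hands the job in, once; it reports no verdict.
The state is a dict: "t": time; "q": joint angles; "dq": joint speeds; "effort": joint torques, N m; "tool_pos": TCP position; "tool_rot": TCP orientation; "contact_force": force on the tool from outside, world axes, zero at the start; "wrist_torque": the same for the moment, N m; "opening": finger opening in m.
Only numpy, scipy, OpenCV 4.12 (cv2) and the standard library are available. Lean on these libraries where they do the work, as an engineer would, in place of code of your own. Each camera call takes 0.05 s, during which the arm holds its last target.

TASK

Set the four carved wooden owls out on the grey display board in order of size, one standing upright and centred on each round mark: the largest on the mark next to the red-capped post, then smaller and smaller towards the other end. Do not let any owl fall over on the way.

Things in the scene. Friction and masses are not known exactly. Their poses are not given: they have to be found in the camera images.
- owl_large_centre (a point): centre, half-way up, of the largest carved wooden owl, golden-amber wood, loose; 92 mm tall (top of the ears), standing on a 50 mm square base 15 mm high; above the base to two thirds of its height the body is an octagonal prism 46 mm across flats with vertical sides, the head above is 5 mm slimmer. Grip the body at this point across two opposite flats. z up the owl, x and y square to the base's sides and to four of the flats, the face looks to +x
- owl_medium_centre (a point): centre, half-way up, of the second largest carved wooden owl, dark walnut-brown wood, loose; 78 mm tall (top of the ears), standing on a 44 mm square base 12 mm high; above the base to two thirds of its height the body is an octagonal prism 40 mm across flats with vertical sides, the head above is 5 mm slimmer. Grip the body at this point across two opposite flats. z up the owl, x and y square to the base's sides and to four of the flats, the face looks to +x
- owl_small_centre (a point): centre, half-way up, of the second smallest carved wooden owl, pale cream wood, loose; 65 mm tall (top of the ears), standing on a 39 mm square base 10 mm high; above the base to two thirds of its height the body is an octagonal prism 35 mm across flats with vertical sides, the head above is 5 mm slimmer. Grip the body at this point across two opposite flats. z up the owl, x and y square to the base's sides and to four of the flats, the face looks to +x
- owl_tiny_centre (a point): centre, half-way up, of the smallest carved wooden owl, reddish-brown wood, loose; 52 mm tall (top of the ears), standing on a 34 mm square base 8 mm high; above the base to two thirds of its height the body is an octagonal prism 30 mm across flats with vertical sides, the head above is 5 mm slimmer. Grip the body at this point across two opposite flats. z up the owl, x and y square to the base's sides and to four of the flats, the face looks to +x
- mark1: centre of one of four identical round flat marks (62 mm across, white with a dark blue rim and centre dot) in a row, 90 mm apart, on a fixed grey display board 430 x 90 x 18 mm; the origin lies at the board's top surface, 18 mm above the bench. y runs along the row, from mark1 to mark4; x across the board; z up. Which end has the red post varies
- mark2: centre of one of four identical round flat marks (62 mm across, white with a dark blue rim and centre dot) in a row, 90 mm apart, on a fixed grey display board 430 x 90 x 18 mm; the origin lies at the board's top surface, 18 mm above the bench. y runs along the row, from mark1 to mark4; x across the board; z up. Which end has the red post varies
- mark3: centre of one of four identical round flat marks (62 mm across, white with a dark blue rim and centre dot) in a row, 90 mm apart, on a fixed grey display board 430 x 90 x 18 mm; the origin lies at the board's top surface, 18 mm above the bench. y runs along the row, from mark1 to mark4; x across the board; z up. Which end has the red post varies
- mark4: centre of one of four identical round flat marks (62 mm across, white with a dark blue rim and centre dot) in a row, 90 mm apart, on a fixed grey display board 430 x 90 x 18 mm; the origin lies at the board's top surface, 18 mm above the bench. y runs along the row, from mark1 to mark4; x across the board; z up. Which end has the red post varies
- red_post: short fixed wooden post with a red cap (28 mm across) standing 40 mm high at one end of the display board, 62 mm beyond the end mark's centre, in line with the row; the post at the other end is alike but has a pale wooden cap. Origin at its foot, on the board's top surface

How it is judged:
By the outcome, as a careful person would: the job done as asked, in the order asked, and still so for the second after the job is handed in, with the robot touching nothing.
It also fails if it takes over 96 s, if anything falls off the work surface, if the arm or the gripper's body presses on something with over 40 N, if the wrist force passes 120 N, or if a joint passes its speed limit or range.

## Working session

There is one attempt and no reset: what is moved stays moved. The work goes in short steps, Python scripts to look and compute and a tool call to move; the robot and the scene stay as the last step left them, time stands still between calls to the robot, and variables do not carry over. Pictures are saved under pics/ and viewed, and the job is handed in when it is done.

Besides the shell and the picture viewer there is one more tool, called after ">>>" in YAML: its name, and indented under it one key for each argument. jog_arm: Moves the arm, as the interface text tells. Its arguments: {"type":"object","properties":{"deltas":{"type":"array","items":{"type":"array"}},"squeeze":{"type":"number"}},"required":["deltas"]}

```bash
mkdir -p pics; ls
python3 - <<'E'
from station import ctrl,get_image,calibration
import cv2
for n in("scene","top"):
    im=get_image(n); cv2.imwrite(f"pics/{n}0.png",im[:,:,::-1]); print(n,calibration(n))
print(ctrl.get_obs())
E
```

```text
pics
scene {'mtx': array([[424.72180345,   0.        , 320.21091267],
       [  0.        , 424.72180345, 202.15698555],
       [  0.        ,   0.        ,   1.        ]]), 'k1': -0.09294865951883466, 'origin': array([ 1.23910851, -0.23886004,  0.71738913]), 'rotation': array([0.72720977, 0.52734467, 1.13527146])}
top {'mtx': array([[510.90904587,   0.        , 317.07212741],
       [  0.        , 510.90904587, 202.30263477],
       [  0.        ,   0.        ,   1.        ]]), 'k1': -0.05577602569113456, 'origin': array([0.38769503, 0.01791774, 1.37795176]), 'rotation': array([ 0.08818369, -0.1114885 , -1.5909191 ])}
{'t': 0.1, 'q': array([-1.23502411e+00,  5.32780079e-02,  1.61413438e+00, -2.89818300e-05,
        1.47599440e+00, -1.19058496e-01]), 'dq': array([ 0.00102353, -0.00140198, -0.00309018,  0.0002707 , -0.00051625,
       -0.0008877 ]), 'effort': array([-2.69697175e-04, -3.94908035e+01, -3.71361887e+01, -2.25852345e-04,
        3.90049769e-03, -8.69150767e-06]), 'tool_pos': array([ 0.27434559, -0.56095314,  0.23020724]), 'tool_rot': array([-2.66414779e+00,  1.66280407e+00,  2.24868589e-03]), 'contact_force': array([-0.37232902,  0.20794209, -0.68591779]), 'wrist_torque': array([ 0.05214834,  0.02227299, -0.03252136]), 'opening': 0.08531621131523959}
```

View pics/scene0.png

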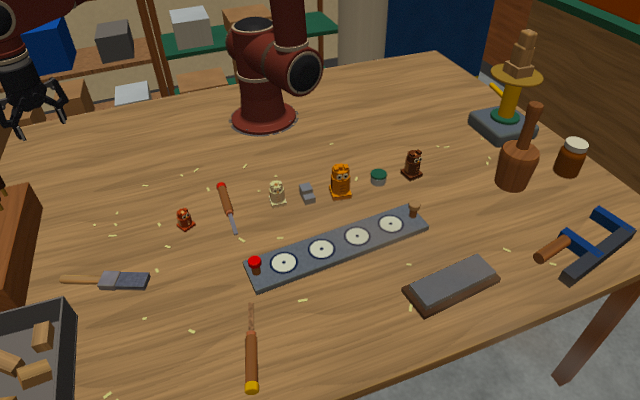

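View pics/top0.png

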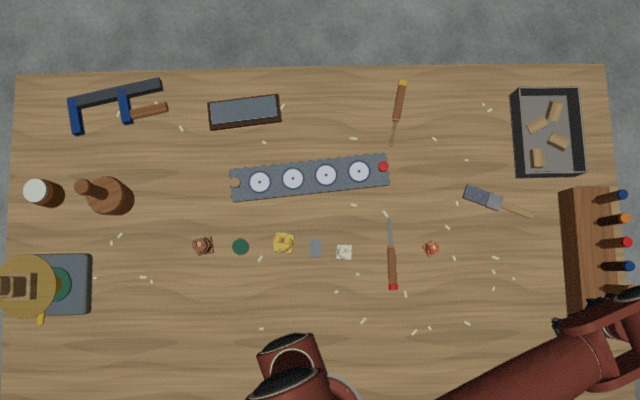

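The top view shows the walnut owl at about (203,246), amber (283,243), cream (344,252) and tiny (431,248). The marks run from (260,182) to (359,171), with the red post at (383,166). I'll zoom in next.

Run:
```python
import cv2,numpy as np
t=cv2.imread("pics/top0.png");s=cv2.imread("pics/scene0.png")
P=lambda im,c,r,h=18:cv2.resize(im[r-h:r+h,c-h:c+h],(380,290*380//380+90),interpolation=cv2.INTER_CUBIC)[:290]
def P(im,c,r,h): return cv2.resize(im[r-h:r+h,c-h:c+h],(200,200),interpolation=cv2.INTER_CUBIC)
a=np.hstack([P(t,c,r,18) for c,r in((203,246),(283,243),(344,252),(431,248))])
b=np.hstack([P(s,c,r,22) for c,r in((413,164),(341,181),(277,192),(184,219))])
cv2.imwrite("pics/z0.png",np.vstack([a,b]))
```

```text
(no output)
```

View pics/z0.png

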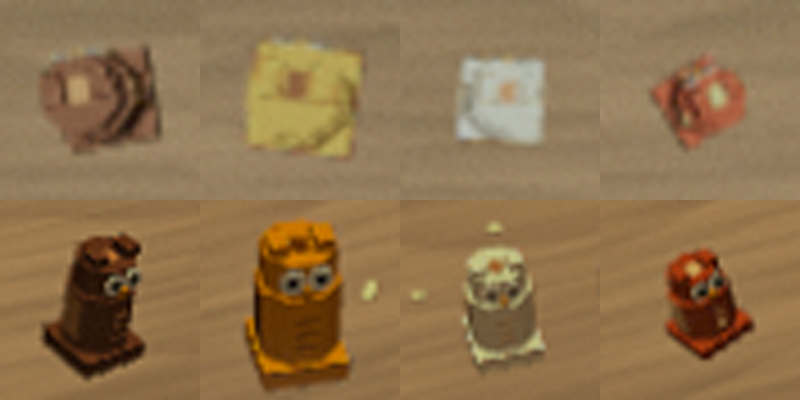

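```bash
cat > h.py <<'E'
import cv2,numpy as np
from scipy.spatial.transform import Rotation as R
from station import calibration
CAL={n:calibration(n) for n in("scene","top")}
def ray(n,uv):
    c=CAL[n];D=np.array([c["k1"],0,0,0,0.])
    # drawn = slope*(1+k1 r^2): OpenCV forward radial model
    p=cv2.undistortPoints(np.array([[uv]],float),c["mtx"],D)[0,0]
    return c["origin"],R.from_rotvec(c["rotation"]).apply([p[0],-p[1],-1.])
def plane(n,uv,z):
    o,d=ray(n,uv);return o+d*(z-o[2])/d[2]
def proj(n,X):
    c=CAL[n];p=R.from_rotvec(c["rotation"]).inv().apply(np.asarray(X)-c["origin"])
    p=p*[1,-1,-1];D=np.array([c["k1"],0,0,0,0.])
    return cv2.projectPoints(p.reshape(1,1,3),np.zeros(3),np.zeros(3),c["mtx"],D)[0].ravel()
E
python3 - <<'E'
from h import *
t=cv2.imread("pics/top0.png");s=cv2.imread("pics/scene0.png")
for n,im,seeds in(("top",t,[(260,182),(293,178),(326,174),(359,171)]),("scene",s,[(391,224),(357,236),(321,249),(284,262)])):
    hsv=cv2.cvtColor(im,cv2.COLOR_BGR2HSV)
    m=((hsv[...,2]>(150 if n=="top" else 130))&(hsv[...,1]<90)).astype('uint8')
    # fill dot
    m=cv2.morphologyEx(m,cv2.MORPH_CLOSE,np.ones((5,5)))
    k,lab,st,ce=cv2.connectedComponentsWithStats(m)
    for u,v in seeds:
        l=lab[v,u] or lab[v-4,u] 
        print(n,l,st[l],ce[l].round(2),plane(n,ce[l],.018).round(4))
    r=((hsv[...,0]<6)|(hsv[...,0]>174))&(hsv[...,1]>180)&(hsv[...,2]>130)
    k,lab,st,ce=cv2.connectedComponentsWithStats(r.astype('uint8'))
    for i in range(1,k):
        if st[i,4]>20: print(' red',ce[i].round(1),st[i,4],plane(n,ce[i],.058).round(4))
# owl masks
def big(im,c,r,h): return cv2.resize(im[r-h:r+h,c-h:c+h],(400,300*4//3),interpolation=cv2.INTER_CUBIC)
for nm,(c,r),(c2,r2),hb in(("med",(203,246),(413,164),.012),("large",(283,243),(341,181),.015),("small",(344,252),(277,192),.010),("tiny",(431,248),(184,219),.008)):
    cv2.imwrite(f"pics/b_{nm}.png",np.hstack([big(t,c,r,16),big(s,c2,r2,24)]))
E
```

```text
top 148 [250 173  20  19 293] [259.24 181.73] [0.62   0.1503 0.018 ]
top 145 [283 169  20  19 295] [292.41 178.09] [0.628  0.0607 0.018 ]
top 142 [316 165  20  19 289] [325.56 174.47] [ 0.6361 -0.029   0.018 ]
top 139 [349 162  20  19 290] [358.65 170.94] [ 0.6439 -0.1189  0.018 ]
 red [384.  163.9] 25 [ 0.654  -0.1825  0.058 ]
 red [627.  241.5] 67 [ 0.4329 -0.825   0.058 ]
 red [392.8 286.3] 33 [ 0.3346 -0.1925  0.058 ]
scene 82 [380 211  22  21 280] [390.04 222.96] [0.6212 0.1508 0.018 ]
scene 93 [346 228  23  16 293] [356.76 235.64] [0.6308 0.0611 0.018 ]
scene 99 [310 240  23  18 330] [321.03 248.36] [ 0.6382 -0.0285  0.018 ]
scene 102 [272 253  24  19 357] [283.39 262.08] [ 0.6467 -0.118   0.018 ]
 red [220.2 184. ] 27 [ 0.3809 -0.201   0.058 ]
 red [253.8 260.1] 98 [ 0.654  -0.1801  0.058 ]
```

Run:
```python
import cv2,numpy as np
I=[cv2.imread(f"pics/b_{n}.png") for n in("med","large","small","tiny")]
def g(im):
    for k in range(0,800,50):
        cv2.line(im,(k,0),(k,399),(255,255,255) if k%100==0 else (120,120,120),1) if 0 else None
    return im
cv2.imwrite("pics/z1.png",np.vstack([cv2.resize(I[0],(600,300)),cv2.resize(I[1],(600,300))]))
cv2.imwrite("pics/z2.png",np.vstack([cv2.resize(I[2],(600,300)),cv2.resize(I[3],(600,300))]))
```

```text
(no output)
```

View pics/z1.png

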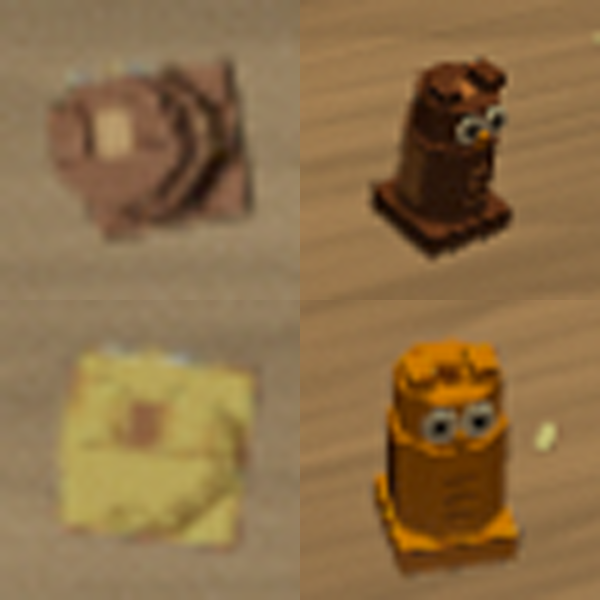

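View pics/z2.png

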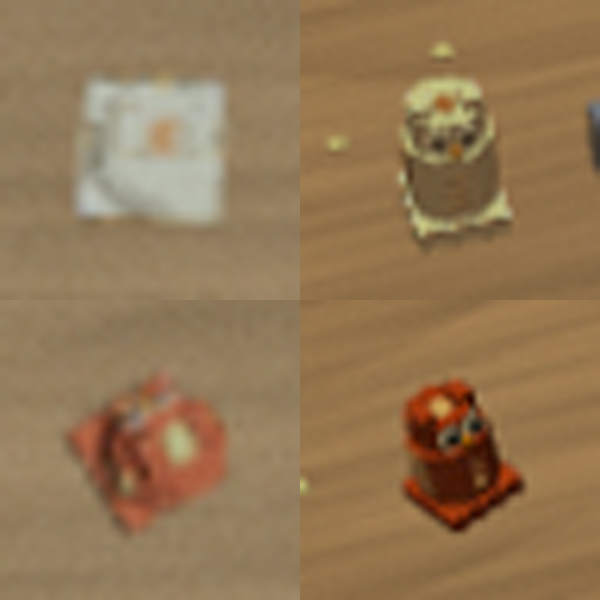

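Run:
```python
from h import *
A={"med":((203,246),(413,164),.012,.044,[(233,62),(250,212),(108,240)],[(75,190),(137,239),(211,205)]),
"large":((283,243),(341,181),.015,.050,[(78,52),(255,72),(240,243),(60,225)],[(78,178),(98,250),(217,235)]),
"small":((344,252),(277,192),.010,.039,[(90,82),(226,85),(220,222),(78,215)],[(101,177),(120,222),(210,207)]),
"tiny":((431,248),(184,219),.008,.034,[(163,75),(70,138),(130,230)],[(105,185),(160,217),(224,184)])}
for k,((c,r),(c2,r2),h,w,T,S) in A.items():
    for n,P,cc,rr,hh,sc in(("top",T,c,r,16,9.375),("scene",S,c2,r2,24,6.25)):
        X=np.array([plane(n,(cc-hh+(x+.5)/sc-.5,rr-hh+(y+.5)/sc-.5),h)[:2] for x,y in P])
        E=np.diff(X,axis=0); L=np.linalg.norm(E,axis=1)*1e3; a=np.degrees(np.arctan2(E[:,1],E[:,0]))%90
        ctr=X.mean(0) if len(X)==4 else (X[0]+X[2])/2
        print(k,n,ctr.round(4),"sides",L.round(1),"exp",w*1e3,"ang",a.round(1))
```

```text
med top [0.4515 0.2979] sides [43. 41.] exp 44.0 ang [ 6.5 10. ]
med scene [0.456  0.3017] sides [41.2 43.1] exp 44.0 ang [11.6 12.6]
large top [0.4557 0.0877] sides [50.7 48.7 51.3] exp 50.0 ang [82.3 84.  83. ]
large scene [0.4616 0.0888] sides [46.9 49.4] exp 50.0 ang [78.9 79.7]
small top [ 0.4274 -0.073 ] sides [38.8 39.  40.5] exp 39.0 ang [87.4 85.7 85.8]
small scene [ 0.4304 -0.0707] sides [29.9 36.8] exp 39.0 ang [89.9 83.2]
tiny top [ 0.4321 -0.3057] sides [32.8 31.2] exp 34.0 ang [32. 31.]
tiny scene [ 0.4395 -0.3044] sides [31.6 27.6] exp 34.0 ang [35.6 20. ]
```

```bash
cat > go.py <<'E'
import sys
from h import *
from station import ctrl
o=ctrl.get_obs()
Rc=R.from_rotvec(o["tool_rot"]);p=o["tool_pos"]
tx=Rc.as_matrix()[:,0]; print("t",round(o["t"],2),"pos",p.round(4),"jaw",np.degrees(np.arctan2(tx[1],tx[0])).round(2),"open",round(o["opening"],4),"F",o["contact_force"].round(1))
# targets x,y,z,yaw
for a in sys.argv[1:]:
    x,y,z,w=map(float,a.split(","));w=np.radians(w)
    M=np.array([[np.cos(w),np.sin(w),0],[np.sin(w),-np.cos(w),0],[0,0,-1]])
    print(a,"turn",np.degrees((Rc.inv()*R.from_matrix(M)).as_rotvec()).round(2),"shift",Rc.inv().apply(np.array([x,y,z])-p).round(4))
E
python3 go.py 0.457,0.088,0.2,-7 0.457,0.088,0.026,-7
```

```text
t 0.1 pos [ 0.2743 -0.561   0.2302] jaw -63.94 open 0.0853 F [-0.4  0.2 -0.7]
0.457,0.088,0.2,-7 turn [ -0.06   0.09 -56.94] shift [-0.5027 -0.4492  0.0312]
0.457,0.088,0.026,-7 turn [ -0.06   0.09 -56.94] shift [-0.5024 -0.4491  0.2052]
```

>>> jog_arm:
  deltas:
    - [[0,0,-57],[-0.503,-0.449,0.03],0.085]
    - [[0,0,-57],[-0.503,-0.449,0.03],0.085]
    - [[0,0,-57],[-0.503,-0.449,0.03],0.085]
    - [[0,0,-57],[-0.503,-0.449,0.03],0.085]
    - [[0,0,-57],[-0.503,-0.449,0.03],0.085]
    - [[0,0,-57],[-0.503,-0.449,0.03],0.085]
    - [[0,0,-57],[-0.503,-0.449,0.03],0.085]
    - [[0,0,-57],[-0.503,-0.449,0.03],0.085]
    - [[0,0,-57],[-0.503,-0.449,0.03],0.085]
    - [[0,0,-57],[-0.503,-0.449,0.03],0.085]
    - [[0,0,-57],[-0.503,-0.449,0.03],0.085]
    - [[0,0,-57],[-0.503,-0.449,0.03],0.085]
  squeeze: 30

```text
t: 1.1
tool_pos: [0.4095, -0.0785, 0.2088]
tool_rot: [3.136, -0.191, 0.001]
contact_force: [1.5, 0.0, 0.2]
opening: 0.0853
```

```bash
python3 go.py 0.457,0.088,0.2,-7
```

```text
t 1.1 pos [ 0.4095 -0.0785  0.2088] jaw -6.97 open 0.0853 F [1.5 0.  0.2]
0.457,0.088,0.2,-7 turn [ 0.   -0.02  0.03] shift [ 0.027  -0.1711  0.0088]
```

>>> jog_arm:
  deltas:
    - [[0,0,0],[0.027,-0.171,0.009],0.085]
    - [[0,0,0],[0.027,-0.171,0.009],0.085]
    - [[0,0,0],[0.027,-0.171,0.009],0.085]
    - [[0,0,0],[0.027,-0.171,0.009],0.085]
    - [[0,0,0],[0.027,-0.171,0.009],0.085]
    - [[0,0,0],[0.027,-0.171,0.009],0.085]
    - [[0,0,0],[0.027,-0.171,0.009],0.085]
    - [[0,0,0],[0.027,-0.171,0.009],0.085]

```text
t: 1.77
tool_pos: [0.4569, 0.0848, 0.1998]
tool_rot: [3.135, -0.192, -0.001]
contact_force: [-0.4, -0.5, 0.0]
opening: 0.0847
```

```bash
python3 go.py 0.457,0.088,0.2,-7 0.457,0.088,0.026,-7
python3 - <<'E'
from station import get_image
import cv2
cv2.imwrite("pics/top1.png",get_image("top")[:,:,::-1])
E
```

```text
t 1.77 pos [0.4569 0.0848 0.1998] jaw -7.02 open 0.0847 F [-0.4 -0.5  0. ]
0.457,0.088,0.2,-7 turn [ 0.03  0.02 -0.02] shift [-0.0003 -0.0031 -0.0002]
0.457,0.088,0.026,-7 turn [ 0.03  0.02 -0.02] shift [-0.0002 -0.0033  0.1738]
```

>>> jog_arm:
  deltas:
    - [[0,0,0],[0,-0.003,0.03],0.085]
    - [[0,0,0],[0,-0.003,0.06],0.085]
    - [[0,0,0],[0,-0.003,0.08],0.085]
    - [[0,0,0],[0,-0.003,0.1],0.085]
    - [[0,0,0],[0,-0.003,0.12],0.085]
    - [[0,0,0],[0,-0.003,0.12],0.085]
    - [[0,0,0],[0,-0.003,0.12],0.085]

```text
t: 2.4
tool_pos: [0.4566, 0.0877, 0.0794]
tool_rot: [3.135, -0.194, -0.004]
contact_force: [0.7, 0.4, 0.0]
opening: 0.085
```

```bash
python3 go.py 0.457,0.088,0.026,-7
```

```text
t 2.4 pos [0.4566 0.0877 0.0794] jaw -7.07 open 0.085 F [0.7 0.4 0. ]
0.457,0.088,0.026,-7 turn [ 0.03  0.14 -0.07] shift [ 0.0004 -0.0004  0.0534]
```

>>> jog_arm:
  deltas:
    - [[0,0,0],[0,0,0.02],0.085]
    - [[0,0,0],[0,0,0.04],0.085]
    - [[0,0,0],[0,0,0.053],0.085]
    - [[0,0,0],[0,0,0.053],0.085]

```text
t: 2.73
tool_pos: [0.4566, 0.0882, 0.0262]
tool_rot: [3.135, -0.192, -0.004]
contact_force: [-0.9, 0.7, -0.9]
opening: 0.0852
```

```bash
cat > snap.py <<'E'
import sys,cv2,numpy as np
from station import get_image
n=sys.argv[1];c,r,h=map(int,sys.argv[2].split(","))
im={k:get_image(k)[:,:,::-1].copy() for k in("scene",)}["scene"]
cv2.imwrite(f"pics/{n}_full.png",im)
cv2.imwrite(f"pics/{n}.png",cv2.resize(im[max(0,r-h):r+h,max(0,c-h):c+h],(600,600),interpolation=cv2.INTER_CUBIC))
E
python3 snap.py g1 341,170,60
```

```text
(no output)
```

View pics/g1.png

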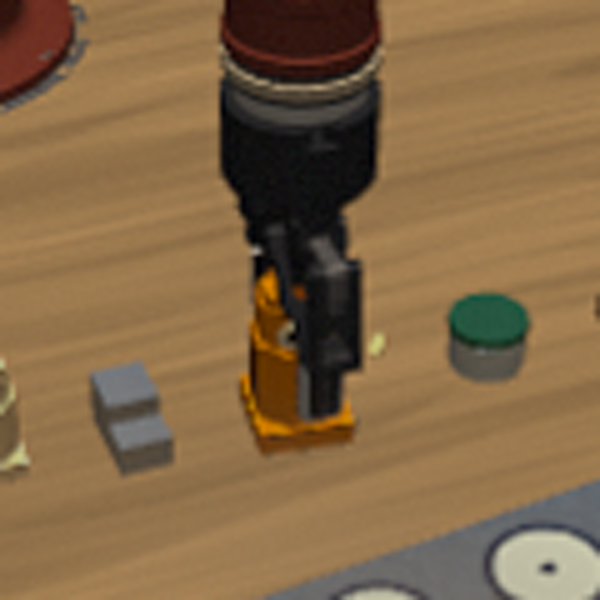

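The open fingers straddle the amber owl's front and back flats, with the base clear below. Closing now.

>>> jog_arm:
  deltas:
    - [[0,0,0],[0,0,0],0.07]
    - [[0,0,0],[0,0,0],0.06]
    - [[0,0,0],[0,0,0],0.055]
    - [[0,0,0],[0,0,0],0.05]
    - [[0,0,0],[0,0,0],0.045]
    - [[0,0,0],[0,0,0],0.035]
    - [[0,0,0],[0,0,0],0.03]
    - [[0,0,0],[0,0,0],0.03]
    - [[0,0,0],[0,0,0],0.03]
    - [[0,0,0],[0,0,0],0.03]

```text
t: 3.62
tool_pos: [0.4585, 0.0889, 0.0283]
tool_rot: [-3.136, 0.19, -0.003]
contact_force: [-0.9, -0.2, 6.6]
opening: 0.0456
```

>>> jog_arm:
  deltas:
    - [[0,0,0],[0,0,-0.01],0.03]
    - [[0,0,0],[0,0,-0.03],0.03]
    - [[0,0,0],[0,0,-0.06],0.03]
    - [[0,0,0],[0,0,-0.09],0.03]
    - [[0,0,0],[0,0,-0.11],0.03]
    - [[0,0,0],[0,0,-0.12],0.03]
    - [[0,0,0],[0,0,-0.12],0.03]
    - [[0,0,0],[0,0,-0.12],0.03]

```text
t: 4.28
tool_pos: [0.4572, 0.0889, 0.1466]
tool_rot: [-3.136, 0.19, 0.001]
contact_force: [0.5, 0.0, -0.3]
opening: 0.0454
```

```bash
python3 go.py 0.645,-0.1185,0.146,5 0.645,-0.1185,0.046,5;python3 snap.py g2 341,150,60
```

```text
t 4.28 pos [0.4572 0.0889 0.1466] jaw -6.94 open 0.0454 F [ 0.5  0.  -0.3]
0.645,-0.1185,0.146,5 turn [ -0.     0.02 -11.94] shift [0.2115 0.1832 0.0005]
0.645,-0.1185,0.046,5 turn [ -0.     0.02 -11.94] shift [0.2116 0.1832 0.1005]
```

View pics/g2.png

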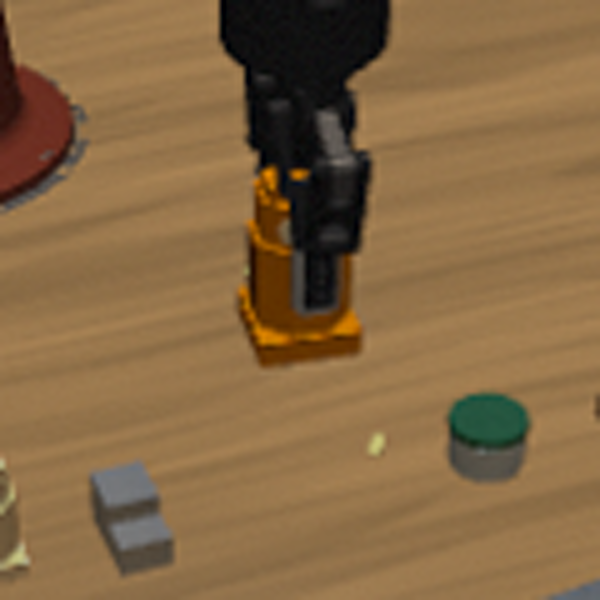

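>>> jog_arm:
  deltas:
    - [[0,0,-3],[0.02,0.017,0],0.03]
    - [[0,0,-6],[0.05,0.043,0],0.03]
    - [[0,0,-9],[0.08,0.069,0],0.03]
    - [[0,0,-12],[0.11,0.095,0],0.03]
    - [[0,0,-12],[0.14,0.121,0],0.03]
    - [[0,0,-12],[0.17,0.147,0],0.03]
    - [[0,0,-12],[0.19,0.165,0],0.03]
    - [[0,0,-12],[0.205,0.178,0],0.03]
    - [[0,0,-12],[0.2115,0.183,0],0.03]
    - [[0,0,-12],[0.2115,0.183,0],0.03]
    - [[0,0,-12],[0.2115,0.183,0],0.03]
    - [[0,0,-12],[0.2115,0.183,0],0.03]

```text
t: 5.33
tool_pos: [0.6441, -0.117, 0.1459]
tool_rot: [-3.137, -0.14, 0.003]
contact_force: [0.1, -0.1, -0.5]
opening: 0.0454
```

```bash
python3 go.py 0.645,-0.1185,0.047,5
```

```text
t 5.33 pos [ 0.6441 -0.117   0.1459] jaw 5.11 open 0.0454 F [ 0.1 -0.1 -0.5]
0.645,-0.1185,0.047,5 turn [-0.07  0.12  0.11] shift [0.0009 0.0017 0.0989]
```

>>> jog_arm:
  deltas:
    - [[0,0,0],[0.001,0.0015,0.015],0.03]
    - [[0,0,0],[0.001,0.0015,0.035],0.03]
    - [[0,0,0],[0.001,0.0015,0.055],0.03]
    - [[0,0,0],[0.001,0.0015,0.075],0.03]
    - [[0,0,0],[0.001,0.0015,0.087],0.03]
    - [[0,0,0],[0.001,0.0015,0.092],0.03]
    - [[0,0,0],[0.001,0.0015,0.094],0.03]
    - [[0,0,0],[0.001,0.0015,0.094],0.03]

```text
t: 6.0
tool_pos: [0.6465, -0.1195, 0.0531]
tool_rot: [3.138, 0.139, 0.0]
contact_force: [0.0, 0.7, 0.4]
opening: 0.0458
```

```bash
python3 go.py 0.645,-0.1185,0.047,5;python3 snap.py p1 290,245,50
```

```text
t 6.0 pos [ 0.6465 -0.1195  0.0531] jaw 5.08 open 0.0458 F [0.  0.7 0.4]
0.645,-0.1185,0.047,5 turn [ 0.   -0.01  0.08] shift [-0.0014 -0.0011  0.0061]
```

View pics/p1.png

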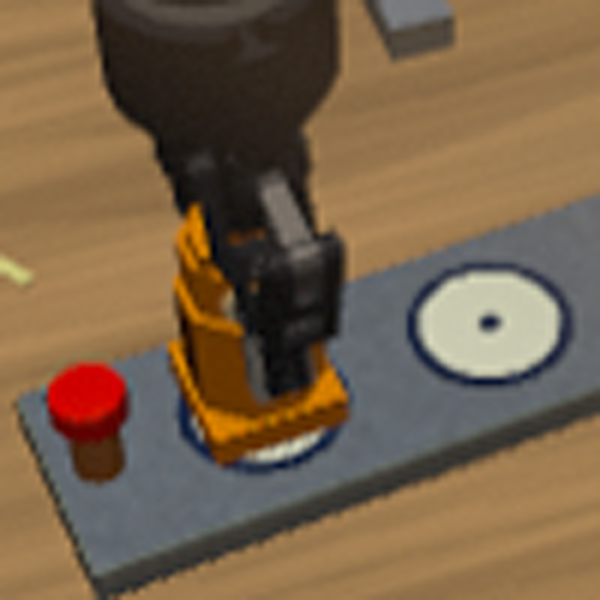

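>>> jog_arm:
  deltas:
    - [[0,0,0],[-0.001,-0.001,0.002],0.03]
    - [[0,0,0],[-0.001,-0.001,0.004],0.03]
    - [[0,0,0],[-0.001,-0.001,0.0055],0.03]
    - [[0,0,0],[-0.001,-0.001,0.0065],0.03]
    - [[0,0,0],[-0.001,-0.001,0.007],0.03]
    - [[0,0,0],[-0.001,-0.001,0.007],0.03]

```text
t: 6.55
tool_pos: [0.6455, -0.1189, 0.0464]
tool_rot: [3.138, 0.139, 0.0]
contact_force: [-0.8, 0.7, -0.0]
opening: 0.0459
```

```bash
python3 go.py 0.645,-0.1185,0.047,5
```

```text
t 6.55 pos [ 0.6455 -0.1189  0.0464] jaw 5.06 open 0.0459 F [-0.8  0.7 -0. ]
0.645,-0.1185,0.047,5 turn [ 0.01 -0.01  0.06] shift [-0.0005 -0.0004 -0.0006]
```

>>> jog_arm:
  deltas:
    - [[0,0,0],[0,0,0.0005],0.03]
    - [[0,0,0],[0,0,0.001],0.03]
    - [[0,0,0],[0,0,0.0015],0.03]
    - [[0,0,0],[0,0,0.0015],0.03]

```text
t: 6.88
tool_pos: [0.6457, -0.119, 0.0463]
tool_rot: [3.138, 0.139, 0.0]
contact_force: [-4.9, 0.3, 7.1]
opening: 0.0454
```

>>> jog_arm:
  deltas:
    - [[0,0,0],[0,0,0.001],0.046]
    - [[0,0,0],[0,0,0.001],0.048]
    - [[0,0,0],[0,0,0.001],0.052]
    - [[0,0,0],[0,0,0.001],0.06]
    - [[0,0,0],[0,0,0.001],0.085]
    - [[0,0,0],[0,0,0.001],0.085]
    - [[0,0,0],[0,0,0.001],0.085]
    - [[0,0,0],[0,0,0.001],0.085]
    - [[0,0,0],[0,0,0.001],0.085]

```text
t: 7.63
tool_pos: [0.6453, -0.1188, 0.0435]
tool_rot: [-3.138, -0.139, 0.0]
contact_force: [0.3, 0.3, 0.2]
opening: 0.0852
```

>>> jog_arm:
  deltas:
    - [[0,0,0],[0,0,-0.02],0.085]
    - [[0,0,0],[0,0,-0.05],0.085]
    - [[0,0,0],[0,0,-0.08],0.085]
    - [[0,0,0],[0,0,-0.12],0.085]
    - [[0,0,0],[0,0,-0.15],0.085]
    - [[0,0,0],[0,0,-0.15],0.085]
    - [[0,0,0],[0,0,-0.15],0.085]

```text
t: 8.22
tool_pos: [0.6471, -0.1193, 0.1973]
tool_rot: [3.136, 0.139, 0.009]
contact_force: [-0.0, -0.3, -0.6]
opening: 0.0846
```

```bash
python3 go.py 0.453,0.299,0.2,9;python3 snap.py p1b 290,245,50
```

```text
t 8.22 pos [ 0.6471 -0.1193  0.1973] jaw 5.06 open 0.0846 F [-0.  -0.3 -0.6]
0.453,0.299,0.2,9 turn [ 0.15 -0.33 -3.94] shift [-0.1564 -0.4338 -0.0046]
```

View pics/p1b.png

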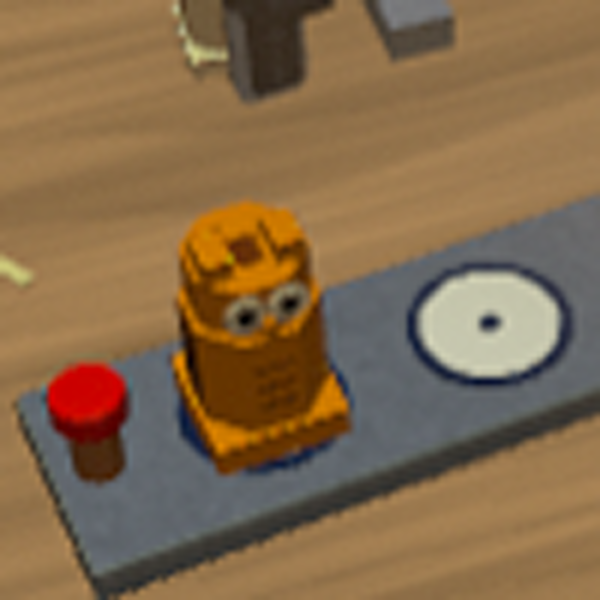

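The amber owl stands upright on the mark beside the red post. The walnut owl is next.

>>> jog_arm:
  deltas:
    - [[0,0,-4],[-0.013,-0.036,-0.002],0.085]
    - [[0,0,-4],[-0.156,-0.434,-0.004],0.085]
    - [[0,0,-4],[-0.156,-0.434,-0.004],0.085]
    - [[0,0,-4],[-0.156,-0.434,-0.004],0.085]
    - [[0,0,-4],[-0.156,-0.434,-0.004],0.085]
    - [[0,0,-4],[-0.156,-0.434,-0.004],0.085]
    - [[0,0,-4],[-0.156,-0.434,-0.004],0.085]
    - [[0,0,-4],[-0.156,-0.434,-0.004],0.085]
    - [[0,0,-4],[-0.156,-0.434,-0.004],0.085]
    - [[0,0,-4],[-0.156,-0.434,-0.004],0.085]
    - [[0,0,-4],[-0.156,-0.434,-0.004],0.085]
    - [[0,0,-4],[-0.156,-0.434,-0.004],0.085]

```text
t: 9.27
tool_pos: [0.4477, 0.3037, 0.195]
tool_rot: [-3.13, -0.257, 0.008]
contact_force: [-0.7, 0.4, -0.4]
opening: 0.0848
```

>>> jog_arm:
  deltas:
    - [[0,0,0],[0,0,0],0.085]
    - [[0,0,0],[0,0,0],0.085]
    - [[0,0,0],[0,0,0],0.085]

```text
t: 9.52
tool_pos: [0.4519, 0.2984, 0.1964]
tool_rot: [3.131, 0.246, -0.003]
contact_force: [-0.3, -0.4, -0.2]
opening: 0.085
```

```bash
python3 go.py 0.453,0.299,0.08,9
```

```text
t 9.52 pos [0.4519 0.2984 0.1964] jaw 8.98 open 0.085 F [-0.3 -0.4 -0.2]
0.453,0.299,0.08,9 turn [ 0.06  0.1  -0.02] shift [ 0.0014 -0.0005  0.1164]
```

>>> jog_arm:
  deltas:
    - [[0,0,0],[0.001,-0.0005,0.02],0.085]
    - [[0,0,0],[0.001,-0.0005,0.05],0.085]
    - [[0,0,0],[0.001,-0.0005,0.08],0.085]
    - [[0,0,0],[0.001,-0.0005,0.11],0.085]
    - [[0,0,0],[0.001,-0.0005,0.135],0.085]
    - [[0,0,0],[0.001,-0.0005,0.155],0.085]
    - [[0,0,0],[0.001,-0.0005,0.17],0.085]
    - [[0,0,0],[0.001,-0.0005,0.176],0.085]
    - [[0,0,0],[0.001,-0.0005,0.176],0.085]
    - [[0,0,0],[0.001,-0.0005,0.176],0.085]

```text
t: 10.35
tool_pos: [0.4534, 0.2996, 0.0219]
tool_rot: [3.132, 0.246, 0.0]
contact_force: [-0.0, 0.5, 0.8]
opening: 0.0851
```

```bash
python3 go.py 0.453,0.299,0.02,9;python3 snap.py g3 410,150,50
```

```text
t 10.35 pos [0.4534 0.2996 0.0219] jaw 8.96 open 0.0851 F [-0.   0.5  0.8]
0.453,0.299,0.02,9 turn [ 0.   -0.01 -0.04] shift [-0.0005  0.0005  0.0019]
```

View pics/g3.png

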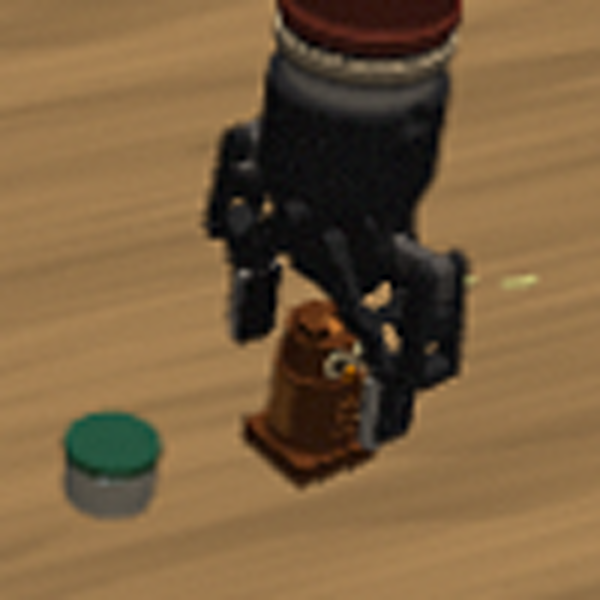

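>>> jog_arm:
  deltas:
    - [[0,0,0],[0,0,0.001],0.07]
    - [[0,0,0],[0,0,0.001],0.06]
    - [[0,0,0],[0,0,0.001],0.05]
    - [[0,0,0],[0,0,0.001],0.045]
    - [[0,0,0],[0,0,0.001],0.04]
    - [[0,0,0],[0,0,0.001],0.03]
    - [[0,0,0],[0,0,0.001],0.025]
    - [[0,0,0],[0,0,0.001],0.025]
    - [[0,0,0],[0,0,0.001],0.025]
    - [[0,0,0],[0,0,0.001],0.025]

```text
t: 11.23
tool_pos: [0.453, 0.3007, 0.0211]
tool_rot: [-3.131, -0.248, -0.001]
contact_force: [-0.3, 0.6, 4.2]
opening: 0.0394
```

>>> jog_arm:
  deltas:
    - [[0,0,0],[0,0,-0.01],0.025]
    - [[0,0,0],[0,0,-0.03],0.025]
    - [[0,0,0],[0,0,-0.06],0.025]
    - [[0,0,0],[0,0,-0.09],0.025]
    - [[0,0,0],[0,0,-0.12],0.025]
    - [[0,0,0],[0,0,-0.14],0.025]
    - [[0,0,0],[0,0,-0.15],0.025]
    - [[0,0,0],[0,0,-0.15],0.025]

```text
t: 11.9
tool_pos: [0.4539, 0.301, 0.1735]
tool_rot: [-3.13, -0.248, -0.007]
contact_force: [0.2, -0.5, -0.4]
opening: 0.0393
```

```bash
python3 go.py 0.637,-0.0288,0.17,5;python3 snap.py g4 410,130,50
```

```text
t 11.9 pos [0.4539 0.301  0.1735] jaw 9.06 open 0.0393 F [ 0.2 -0.5 -0.4]
0.637,-0.0288,0.17,5 turn [-0.09 -0.27  4.06] shift [0.1289 0.3545 0.0036]
```

View pics/g4.png

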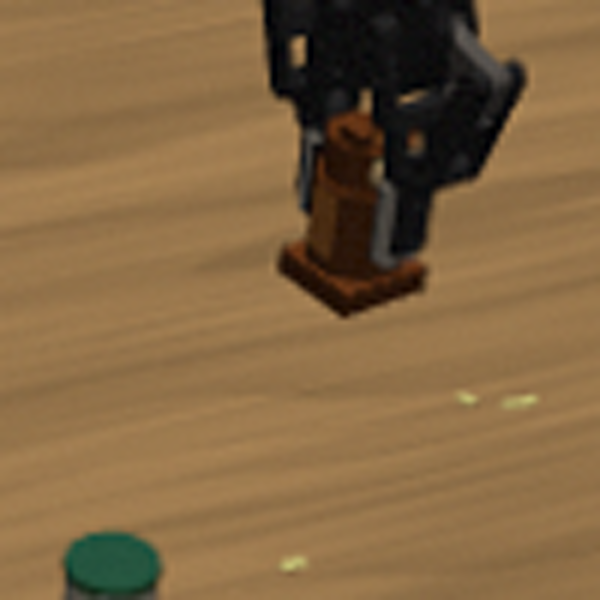

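>>> jog_arm:
  deltas:
    - [[0,0,2],[0.007,0.02,0.001],0.025]
    - [[0,0,4],[0.018,0.05,0.002],0.025]
    - [[0,0,4],[0.031,0.085,0.003],0.025]
    - [[0,0,4],[0.044,0.12,0.0035],0.025]
    - [[0,0,4],[0.058,0.16,0.0035],0.025]
    - [[0,0,4],[0.073,0.2,0.0035],0.025]
    - [[0,0,4],[0.087,0.24,0.0035],0.025]
    - [[0,0,4],[0.102,0.28,0.0035],0.025]
    - [[0,0,4],[0.116,0.32,0.0035],0.025]
    - [[0,0,4],[0.125,0.345,0.0035],0.025]
    - [[0,0,4],[0.129,0.3545,0.0035],0.025]
    - [[0,0,4],[0.129,0.3545,0.0035],0.025]

```text
t: 12.95
tool_pos: [0.6352, -0.0315, 0.164]
tool_rot: [-3.138, -0.133, 0.007]
contact_force: [-0.1, 0.6, -0.2]
opening: 0.0393
```

>>> jog_arm:
  deltas:
    - [[0,0,0],[0,0,0],0.025]
    - [[0,0,0],[0,0,0],0.025]
    - [[0,0,0],[0,0,0],0.025]

```text
t: 13.2
tool_pos: [0.6349, -0.0276, 0.1663]
tool_rot: [-3.138, -0.142, 0.002]
contact_force: [-0.6, 0.5, -0.1]
opening: 0.0396
```

```bash
python3 go.py 0.637,-0.0288,0.045,5
python3 - <<'E'
from station import get_image
import cv2
im=get_image("top")[:,:,::-1].copy()
cv2.imwrite("pics/top2.png",im); cv2.imwrite("pics/top2z.png",cv2.resize(im[140:220,220:400],(800,356),interpolation=cv2.INTER_CUBIC))
E
```

```text
t 13.2 pos [ 0.6349 -0.0276  0.1663] jaw 5.17 open 0.0396 F [-0.6  0.5 -0.1]
0.637,-0.0288,0.045,5 turn [-0.04  0.08  0.17] shift [0.0022 0.0014 0.1213]
```

View pics/top2z.png

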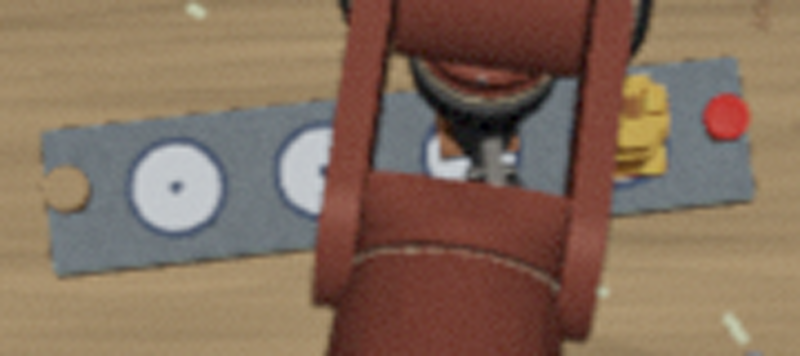

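>>> jog_arm:
  deltas:
    - [[0,0,0],[0.002,0.001,0.015],0.025]
    - [[0,0,0],[0.002,0.001,0.04],0.025]
    - [[0,0,0],[0.002,0.001,0.065],0.025]
    - [[0,0,0],[0.002,0.001,0.09],0.025]
    - [[0,0,0],[0.002,0.001,0.105],0.025]
    - [[0,0,0],[0.002,0.001,0.115],0.025]
    - [[0,0,0],[0.002,0.001,0.119],0.025]
    - [[0,0,0],[0.002,0.001,0.12],0.025]
    - [[0,0,0],[0.002,0.001,0.12],0.025]
    - [[0,0,0],[0.002,0.001,0.12],0.025]

```text
t: 14.08
tool_pos: [0.6392, -0.0304, 0.0488]
tool_rot: [3.138, 0.139, 0.005]
contact_force: [-0.2, 0.6, 0.1]
opening: 0.0396
```

```bash
python3 go.py 0.637,-0.0288,0.04,5; python3 snap.py p2 310,235,50
```

```text
t 14.08 pos [ 0.6392 -0.0304  0.0488] jaw 5.06 open 0.0396 F [-0.2  0.6  0.1]
0.637,-0.0288,0.04,5 turn [ 0.04 -0.16  0.06] shift [-0.0021 -0.0018  0.0088]
```

View pics/p2.png

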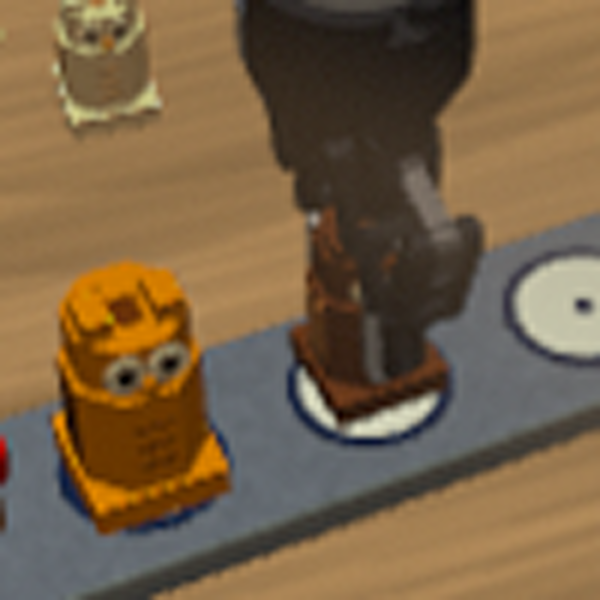

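>>> jog_arm:
  deltas:
    - [[0,0,0],[-0.001,-0.001,0.003],0.025]
    - [[0,0,0],[-0.001,-0.001,0.005],0.025]
    - [[0,0,0],[-0.001,-0.001,0.007],0.025]
    - [[0,0,0],[-0.001,-0.001,0.008],0.025]
    - [[0,0,0],[-0.001,-0.001,0.008],0.025]
    - [[0,0,0],[-0.001,-0.001,0.008],0.025]

```text
t: 14.63
tool_pos: [0.6369, -0.0293, 0.0392]
tool_rot: [3.139, 0.139, 0.0]
contact_force: [-0.6, 0.1, 1.4]
opening: 0.0398
```

```bash
python3 go.py 0.637,-0.0288,0.039,5
```

```text
t 14.63 pos [ 0.6369 -0.0293  0.0392] jaw 5.06 open 0.0398 F [-0.6  0.1  1.4]
0.637,-0.0288,0.039,5 turn [ 0.   -0.01  0.06] shift [ 0.0001 -0.0005  0.0002]
```

>>> jog_arm:
  deltas:
    - [[0,0,0],[0,0,0.0005],0.025]
    - [[0,0,0],[0,0,0.001],0.025]
    - [[0,0,0],[0,0,0.001],0.025]
    - [[0,0,0],[0,0,0.001],0.041]
    - [[0,0,0],[0,0,0.001],0.044]
    - [[0,0,0],[0,0,0.001],0.05]
    - [[0,0,0],[0,0,0.001],0.06]
    - [[0,0,0],[0,0,0.001],0.085]
    - [[0,0,0],[0,0,0.001],0.085]
    - [[0,0,0],[0,0,0.001],0.085]
    - [[0,0,0],[0,0,0.001],0.085]
    - [[0,0,0],[0,0,0.001],0.085]

```text
t: 15.63
tool_pos: [0.6368, -0.0293, 0.0381]
tool_rot: [3.139, 0.139, 0.0]
contact_force: [0.6, -0.2, -0.0]
opening: 0.0849
```

>>> jog_arm:
  deltas:
    - [[0,0,0],[0,0,-0.02],0.085]
    - [[0,0,0],[0,0,-0.05],0.085]
    - [[0,0,0],[0,0,-0.08],0.085]
    - [[0,0,0],[0,0,-0.12],0.085]
    - [[0,0,0],[0,0,-0.15],0.085]
    - [[0,0,0],[0,0,-0.15],0.085]
    - [[0,0,0],[0,0,-0.15],0.085]
    - [[0,0,0],[0,0,-0.15],0.085]

```text
t: 16.3
tool_pos: [0.6365, -0.0293, 0.1876]
tool_rot: [-3.138, -0.139, 0.001]
contact_force: [0.2, -0.6, -1.2]
opening: 0.0855
```

```bash
python3 go.py 0.428,-0.072,0.18,-3.5
```

```text
t 16.3 pos [ 0.6365 -0.0293  0.1876] jaw 5.06 open 0.0855 F [ 0.2 -0.6 -1.2]
0.428,-0.072,0.18,-3.5 turn [-0.01  0.04  8.56] shift [-0.2114  0.0242  0.0077]
```

>>> jog_arm:
  deltas:
    - [[0,0,3],[-0.02,0.002,0.008],0.085]
    - [[0,0,6],[-0.055,0.006,0.008],0.085]
    - [[0,0,8.5],[-0.095,0.011,0.008],0.085]
    - [[0,0,8.5],[-0.135,0.0155,0.008],0.085]
    - [[0,0,8.5],[-0.17,0.0195,0.008],0.085]
    - [[0,0,8.5],[-0.2,0.023,0.008],0.085]
    - [[0,0,8.5],[-0.2115,0.024,0.008],0.085]
    - [[0,0,8.5],[-0.2115,0.024,0.008],0.085]
    - [[0,0,8.5],[-0.2115,0.024,0.008],0.085]
    - [[0,0,8.5],[-0.2115,0.024,0.008],0.085]
    - [[0,0,8.5],[-0.2115,0.024,0.008],0.085]

```text
t: 17.22
tool_pos: [0.4288, -0.0717, 0.1796]
tool_rot: [-3.14, 0.094, 0.002]
contact_force: [0.4, -0.2, -0.1]
opening: 0.085
```

```bash
python3 go.py 0.428,-0.072,0.015,-3.5
python3 - <<'E'
from station import get_image
import cv2
im=get_image("top")[:,:,::-1].copy()
cv2.imwrite("pics/top3.png",im); cv2.imwrite("pics/top3z.png",cv2.resize(im[140:220,220:400],(800,356),interpolation=cv2.INTER_CUBIC))
im=get_image("scene")[:,:,::-1].copy()
cv2.imwrite("pics/sc3.png",im); cv2.imwrite("pics/sc3z.png",cv2.resize(im[200:300,240:390],(750,500),interpolation=cv2.INTER_CUBIC))
E
```

```text
t 17.22 pos [ 0.4288 -0.0717  0.1796] jaw -3.41 open 0.085 F [ 0.4 -0.2 -0.1]
0.428,-0.072,0.015,-3.5 turn [-0.03  0.06  0.09] shift [-0.0006  0.0005  0.1646]
```

View pics/top3z.png

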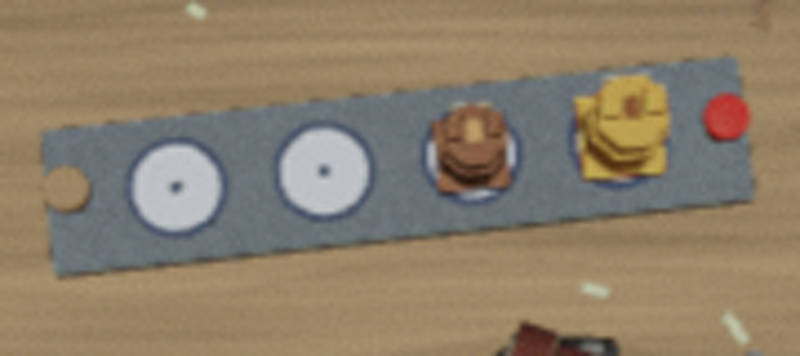

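View pics/sc3z.png

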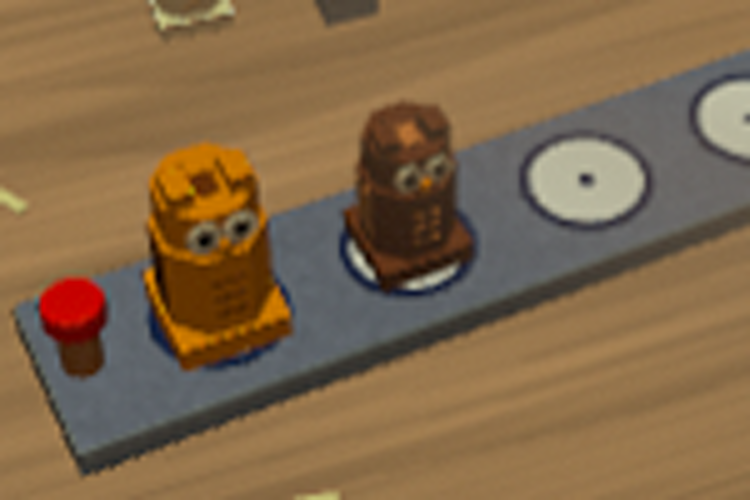

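Both placed owls look centred to about 1 mm: base centres at zoom pixels (620,138) and (472,153), against mark centres (618,140) and (471,155). Next is the cream owl.

>>> jog_arm:
  deltas:
    - [[0,0,0],[0,0,0.02],0.085]
    - [[0,0,0],[0,0,0.05],0.085]
    - [[0,0,0],[0,0,0.08],0.085]
    - [[0,0,0],[0,0,0.11],0.085]
    - [[0,0,0],[0,0,0.135],0.085]
    - [[0,0,0],[0,0,0.15],0.085]
    - [[0,0,0],[0,0,0.16],0.085]
    - [[0,0,0],[0,0,0.164],0.085]
    - [[0,0,0],[0,0,0.164],0.085]
    - [[0,0,0],[0,0,0.164],0.085]

```text
t: 18.15
tool_pos: [0.4292, -0.0721, 0.017]
tool_rot: [3.14, -0.094, 0.002]
contact_force: [-0.1, 0.0, 0.5]
opening: 0.085
```

```bash
python3 go.py 0.428,-0.072,0.015,-3.5;python3 snap.py g5 277,180,50
```

```text
t 18.15 pos [ 0.4292 -0.0721  0.017 ] jaw -3.43 open 0.085 F [-0.1  0.   0.5]
0.428,-0.072,0.015,-3.5 turn [ 0.02 -0.08  0.07] shift [-0.0012 -0.      0.002 ]
```

View pics/g5.png

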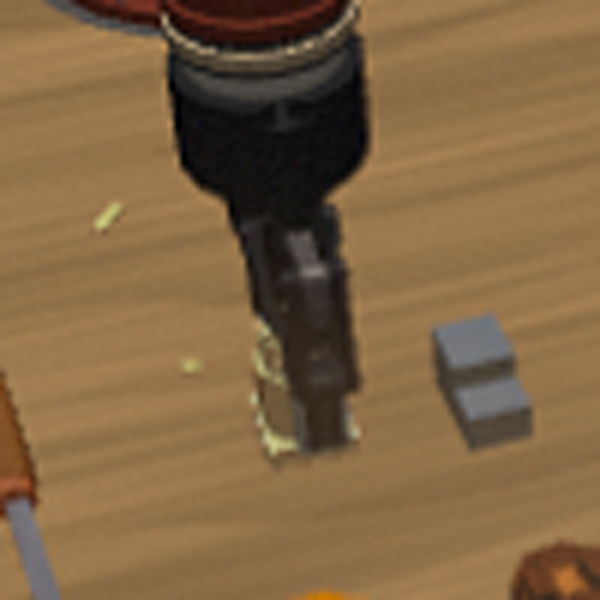

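>>> jog_arm:
  deltas:
    - [[0,0,0],[0,0,0],0.07]
    - [[0,0,0],[0,0,0],0.06]
    - [[0,0,0],[0,0,0],0.05]
    - [[0,0,0],[0,0,0],0.042]
    - [[0,0,0],[0,0,0],0.036]
    - [[0,0,0],[0,0,0],0.03]
    - [[0,0,0],[0,0,0],0.022]
    - [[0,0,0],[0,0,0],0.02]
    - [[0,0,0],[0,0,0],0.02]
    - [[0,0,0],[0,0,0],0.02]
    - [[0,0,0],[0,0,0],0.02]

```text
t: 19.12
tool_pos: [0.4287, -0.072, 0.0165]
tool_rot: [3.14, -0.094, 0.001]
contact_force: [0.1, -0.3, 5.3]
opening: 0.0343
```

>>> jog_arm:
  deltas:
    - [[0,0,0],[0,0,-0.01],0.02]
    - [[0,0,0],[0,0,-0.03],0.02]
    - [[0,0,0],[0,0,-0.06],0.02]
    - [[0,0,0],[0,0,-0.09],0.02]
    - [[0,0,0],[0,0,-0.12],0.02]
    - [[0,0,0],[0,0,-0.14],0.02]
    - [[0,0,0],[0,0,-0.15],0.02]
    - [[0,0,0],[0,0,-0.15],0.02]
    - [[0,0,0],[0,0,-0.15],0.02]

```text
t: 19.87
tool_pos: [0.4278, -0.0717, 0.1654]
tool_rot: [-3.14, 0.094, 0.001]
contact_force: [-1.0, -0.8, -1.7]
opening: 0.0343
```

```bash
python3 go.py 0.629,0.0609,0.165,5;python3 snap.py g6 277,140,50
```

```text
t 19.87 pos [ 0.4278 -0.0717  0.1654] jaw -3.44 open 0.0343 F [-1.  -0.8 -1.7]
0.629,0.0609,0.165,5 turn [-0.02  0.04 -8.44] shift [ 0.1929 -0.1444  0.0002]
```

View pics/g6.png

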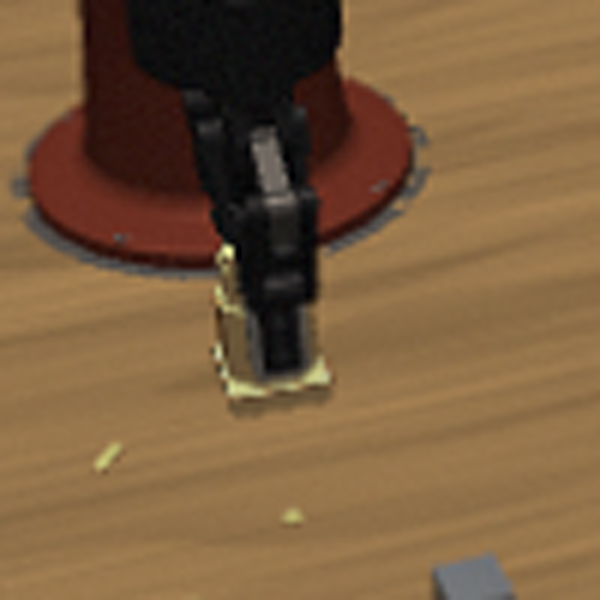

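>>> jog_arm:
  deltas:
    - [[0,0,-3],[0.016,-0.012,0],0.02]
    - [[0,0,-6],[0.04,-0.03,0],0.02]
    - [[0,0,-8.5],[0.068,-0.051,0],0.02]
    - [[0,0,-8.5],[0.098,-0.073,0],0.02]
    - [[0,0,-8.5],[0.128,-0.096,0],0.02]
    - [[0,0,-8.5],[0.156,-0.117,0],0.02]
    - [[0,0,-8.5],[0.178,-0.133,0],0.02]
    - [[0,0,-8.5],[0.19,-0.142,0],0.02]
    - [[0,0,-8.5],[0.193,-0.1445,0],0.02]
    - [[0,0,-8.5],[0.193,-0.1445,0],0.02]
    - [[0,0,-8.5],[0.193,-0.1445,0],0.02]
    - [[0,0,-8.5],[0.193,-0.1445,0],0.02]

```text
t: 20.92
tool_pos: [0.6283, 0.0602, 0.1649]
tool_rot: [3.139, 0.138, -0.004]
contact_force: [-0.1, -0.1, -0.4]
opening: 0.0345
```

```bash
python3 go.py 0.629,0.0609,0.039,5
```

```text
t 20.92 pos [0.6283 0.0602 0.1649] jaw 5.02 open 0.0345 F [-0.1 -0.1 -0.4]
0.629,0.0609,0.039,5 turn [-0.    0.13  0.02] shift [ 0.0011 -0.0006  0.1259]
```

>>> jog_arm:
  deltas:
    - [[0,0,0],[0.001,-0.0005,0.015],0.02]
    - [[0,0,0],[0.001,-0.0005,0.04],0.02]
    - [[0,0,0],[0.001,-0.0005,0.065],0.02]
    - [[0,0,0],[0.001,-0.0005,0.09],0.02]
    - [[0,0,0],[0.001,-0.0005,0.107],0.02]
    - [[0,0,0],[0.001,-0.0005,0.117],0.02]
    - [[0,0,0],[0.001,-0.0005,0.122],0.02]
    - [[0,0,0],[0.001,-0.0005,0.124],0.02]
    - [[0,0,0],[0.001,-0.0005,0.124],0.02]
    - [[0,0,0],[0.001,-0.0005,0.124],0.02]
    - [[0,0,0],[0.001,-0.0005,0.124],0.02]

```text
t: 21.83
tool_pos: [0.6317, 0.0613, 0.0437]
tool_rot: [3.138, 0.139, 0.004]
contact_force: [0.4, 0.4, -0.7]
opening: 0.0347
```

```bash
python3 go.py 0.629,0.0609,0.0345,5; python3 snap.py p3 345,225,50
```

```text
t 21.83 pos [0.6317 0.0613 0.0437] jaw 5.05 open 0.0347 F [ 0.4  0.4 -0.7]
0.629,0.0609,0.0345,5 turn [ 0.02 -0.16  0.05] shift [-0.0028  0.0002  0.0092]
```

View pics/p3.png

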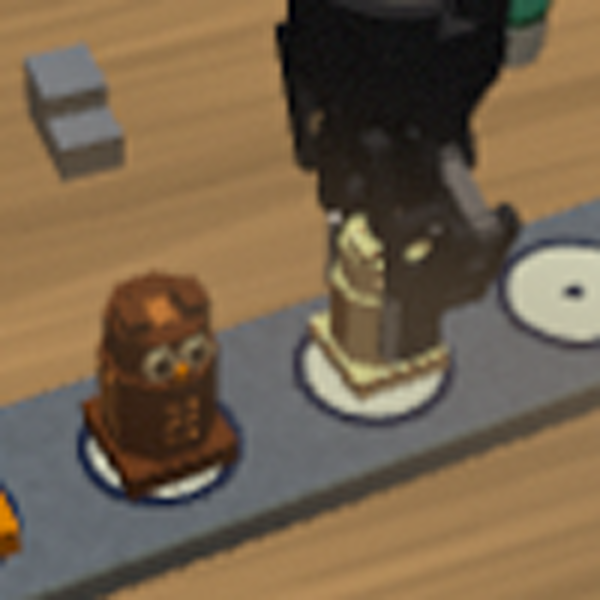

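>>> jog_arm:
  deltas:
    - [[0,0,0],[-0.001,0,0.003],0.02]
    - [[0,0,0],[-0.0015,0,0.005],0.02]
    - [[0,0,0],[-0.0015,0,0.007],0.02]
    - [[0,0,0],[-0.0015,0,0.0075],0.02]
    - [[0,0,0],[-0.0015,0,0.0075],0.02]
    - [[0,0,0],[-0.0015,0,0.0075],0.02]
    - [[0,0,0],[-0.0015,0,0.0075],0.02]

```text
t: 22.47
tool_pos: [0.629, 0.0613, 0.0346]
tool_rot: [-3.138, -0.139, 0.0]
contact_force: [-0.8, 0.2, 0.9]
opening: 0.0345
```

```bash
python3 go.py 0.629,0.0609,0.0345,5
```

```text
t 22.47 pos [0.629  0.0613 0.0346] jaw 5.06 open 0.0345 F [-0.8  0.2  0.9]
0.629,0.0609,0.0345,5 turn [-0.    0.01  0.06] shift [-0.0001  0.0004  0.0001]
```

>>> jog_arm:
  deltas:
    - [[0,0,0],[0,0,0.0005],0.02]
    - [[0,0,0],[0,0,0.001],0.02]
    - [[0,0,0],[0,0,0.001],0.02]
    - [[0,0,0],[0,0,0.001],0.036]
    - [[0,0,0],[0,0,0.001],0.039]
    - [[0,0,0],[0,0,0.001],0.045]
    - [[0,0,0],[0,0,0.001],0.055]
    - [[0,0,0],[0,0,0.001],0.085]
    - [[0,0,0],[0,0,0.001],0.085]
    - [[0,0,0],[0,0,0.001],0.085]
    - [[0,0,0],[0,0,0.001],0.085]
    - [[0,0,0],[0,0,0.001],0.085]

```text
t: 23.47
tool_pos: [0.6291, 0.0612, 0.0336]
tool_rot: [-3.139, -0.139, -0.0]
contact_force: [-1.6, -0.3, 0.5]
opening: 0.0851
```

>>> jog_arm:
  deltas:
    - [[0,0,0],[0,0,-0.02],0.085]
    - [[0,0,0],[0,0,-0.05],0.085]
    - [[0,0,0],[0,0,-0.08],0.085]
    - [[0,0,0],[0,0,-0.12],0.085]
    - [[0,0,0],[0,0,-0.16],0.085]
    - [[0,0,0],[0,0,-0.16],0.085]
    - [[0,0,0],[0,0,-0.16],0.085]
    - [[0,0,0],[0,0,-0.16],0.085]

```text
t: 24.13
tool_pos: [0.6289, 0.0613, 0.1934]
tool_rot: [-3.139, -0.139, -0.0]
contact_force: [-0.4, -0.4, 0.2]
opening: 0.085
```

```bash
python3 go.py 0.434,-0.305,0.17,32; python3 snap.py p3b 345,225,50
```

```text
t 24.13 pos [0.6289 0.0613 0.1934] jaw 5.06 open 0.085 F [-0.4 -0.4  0.2]
0.434,-0.305,0.17,32 turn [ -0.    -0.   -26.94] shift [-0.2264  0.3477  0.0234]
```

View pics/p3b.png

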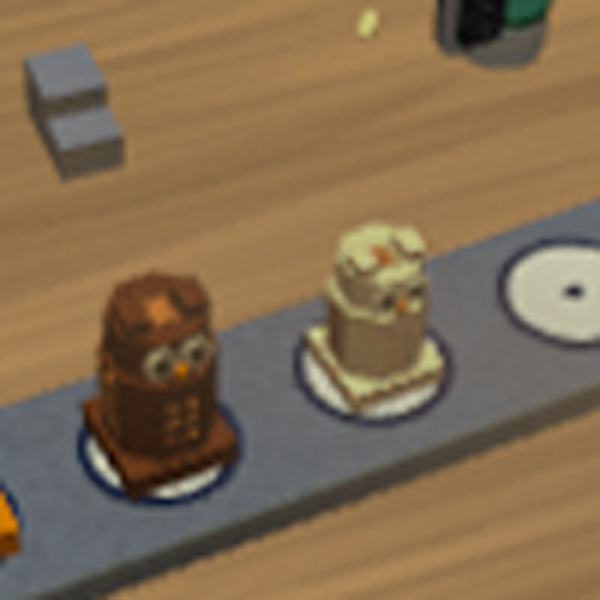

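The cream owl stands on its mark. The tiny one is next.

>>> jog_arm:
  deltas:
    - [[0,0,-5],[-0.013,0.02,0],0.085]
    - [[0,0,-10],[-0.031,0.048,0],0.085]
    - [[0,0,-15],[-0.052,0.08,0],0.085]
    - [[0,0,-20],[-0.073,0.112,0],0.085]
    - [[0,0,-25],[-0.094,0.145,0],0.085]
    - [[0,0,-27],[-0.116,0.178,0],0.085]
    - [[0,0,-27],[-0.138,0.212,0.005],0.085]
    - [[0,0,-27],[-0.16,0.246,0.01],0.085]
    - [[0,0,-27],[-0.182,0.28,0.02],0.085]
    - [[0,0,-27],[-0.204,0.313,0.023],0.085]
    - [[0,0,-27],[-0.22,0.338,0.023],0.085]
    - [[0,0,-27],[-0.2265,0.3475,0.023],0.085]

```text
t: 25.18
tool_pos: [0.431, -0.3068, 0.1676]
tool_rot: [-3.018, -0.861, 0.005]
contact_force: [-0.3, 0.1, -0.3]
opening: 0.0851
```

>>> jog_arm:
  deltas:
    - [[0,0,0],[0,0,0],0.085]
    - [[0,0,0],[0,0,0],0.085]
    - [[0,0,0],[0,0,0],0.085]
    - [[0,0,0],[0,0,0],0.085]

```text
t: 25.52
tool_pos: [0.4347, -0.3035, 0.1701]
tool_rot: [-3.018, -0.87, 0.0]
contact_force: [-0.3, -0.3, 0.3]
opening: 0.085
```

```bash
python3 go.py 0.434,-0.305,0.011,32
```

```text
t 25.52 pos [ 0.4347 -0.3035  0.1701] jaw 32.17 open 0.085 F [-0.3 -0.3  0.3]
0.434,-0.305,0.011,32 turn [-0.06 -0.01  0.17] shift [-0.0014  0.0011  0.1591]
```

>>> jog_arm:
  deltas:
    - [[0,0,0],[-0.0015,0.001,0.02],0.085]
    - [[0,0,0],[-0.0015,0.001,0.05],0.085]
    - [[0,0,0],[-0.0015,0.001,0.08],0.085]
    - [[0,0,0],[-0.0015,0.001,0.105],0.085]
    - [[0,0,0],[-0.0015,0.001,0.125],0.085]
    - [[0,0,0],[-0.0015,0.001,0.142],0.085]
    - [[0,0,0],[-0.0015,0.001,0.153],0.085]
    - [[0,0,0],[-0.0015,0.001,0.158],0.085]
    - [[0,0,0],[-0.0015,0.001,0.158],0.085]
    - [[0,0,0],[-0.0015,0.001,0.158],0.085]
    - [[0,0,0],[-0.0015,0.001,0.158],0.085]
    - [[0,0,0],[-0.0015,0.001,0.158],0.085]

```text
t: 26.52
tool_pos: [0.4343, -0.3073, 0.0141]
tool_rot: [3.017, 0.867, 0.002]
contact_force: [-0.4, -0.4, -0.1]
opening: 0.0851
```

```bash
python3 go.py 0.434,-0.305,0.0115,32;python3 snap.py g7 184,200,50
```

```text
t 26.52 pos [ 0.4343 -0.3073  0.0141] jaw 32.07 open 0.0851 F [-0.4 -0.4 -0.1]
0.434,-0.305,0.0115,32 turn [ 0.15 -0.04  0.07] shift [ 0.001  -0.0021  0.0026]
```

View pics/g7.png

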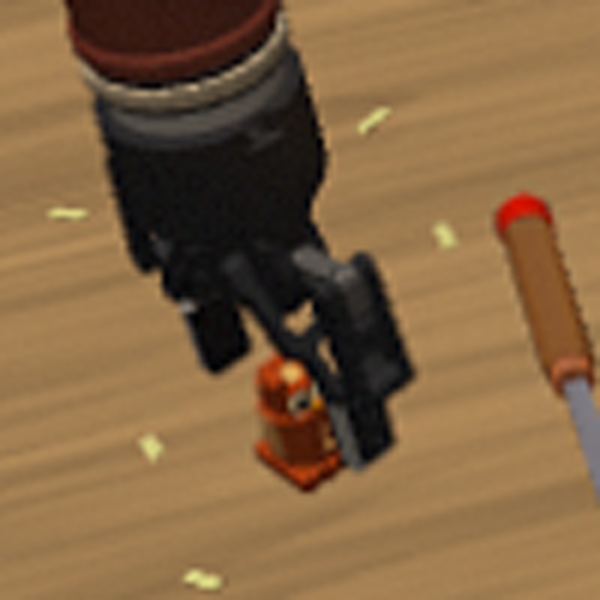

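>>> jog_arm:
  deltas:
    - [[0,0,0],[0,-0.001,0.001],0.085]
    - [[0,0,0],[0,-0.001,0.001],0.085]
    - [[0,0,0],[0,-0.001,0.001],0.085]

```text
t: 26.82
tool_pos: [0.4328, -0.3057, 0.0117]
tool_rot: [3.019, 0.867, 0.0]
contact_force: [0.1, -0.1, -0.6]
opening: 0.0851
```

>>> jog_arm:
  deltas:
    - [[0,0,0],[0,0,0],0.07]
    - [[0,0,0],[0,0,0],0.058]
    - [[0,0,0],[0,0,0],0.046]
    - [[0,0,0],[0,0,0],0.038]
    - [[0,0,0],[0,0,0],0.032]
    - [[0,0,0],[0,0,0],0.026]
    - [[0,0,0],[0,0,0],0.018]
    - [[0,0,0],[0,0,0],0.016]
    - [[0,0,0],[0,0,0],0.016]
    - [[0,0,0],[0,0,0],0.016]
    - [[0,0,0],[0,0,0],0.016]

```text
t: 27.73
tool_pos: [0.4329, -0.3058, 0.0117]
tool_rot: [3.019, 0.867, 0.0]
contact_force: [0.3, -0.0, 0.2]
opening: 0.0294
```

>>> jog_arm:
  deltas:
    - [[0,0,0],[0,0,-0.01],0.016]
    - [[0,0,0],[0,0,-0.03],0.016]
    - [[0,0,0],[0,0,-0.06],0.016]
    - [[0,0,0],[0,0,-0.09],0.016]
    - [[0,0,0],[0,0,-0.12],0.016]
    - [[0,0,0],[0,0,-0.15],0.016]
    - [[0,0,0],[0,0,-0.165],0.016]
    - [[0,0,0],[0,0,-0.17],0.016]
    - [[0,0,0],[0,0,-0.17],0.016]
    - [[0,0,0],[0,0,-0.17],0.016]

```text
t: 28.57
tool_pos: [0.4323, -0.3052, 0.1806]
tool_rot: [-3.018, -0.867, 0.001]
contact_force: [0.6, 0.6, -0.7]
opening: 0.0293
```

```bash
python3 go.py 0.621,0.1506,0.18,5;python3 snap.py g8 175,140,60
```

```text
t 28.57 pos [ 0.4323 -0.3052  0.1806] jaw 32.06 open 0.0293 F [ 0.6  0.6 -0.7]
0.621,0.1506,0.18,5 turn [-0.08  0.04 27.06] shift [ 0.4019 -0.2861  0.0009]
```

View pics/g8.png

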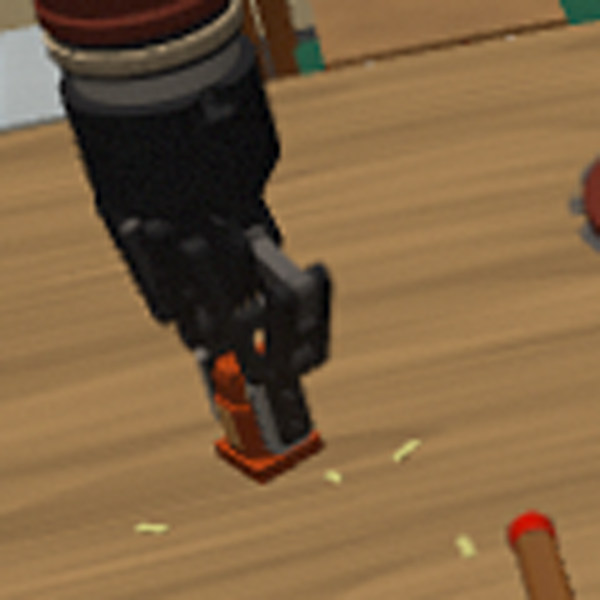

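>>> jog_arm:
  deltas:
    - [[0,0,4],[0.016,-0.0115,0],0.016]
    - [[0,0,8],[0.04,-0.028,0],0.016]
    - [[0,0,12],[0.068,-0.048,0],0.016]
    - [[0,0,16],[0.098,-0.07,0],0.016]
    - [[0,0,20],[0.13,-0.0925,0],0.016]
    - [[0,0,24],[0.162,-0.115,0],0.016]
    - [[0,0,27],[0.194,-0.138,0],0.016]
    - [[0,0,27],[0.226,-0.161,0],0.016]
    - [[0,0,27],[0.258,-0.1835,0],0.016]
    - [[0,0,27],[0.29,-0.206,0],0.016]
    - [[0,0,27],[0.318,-0.226,0],0.016]
    - [[0,0,27],[0.34,-0.242,0],0.016]

```text
t: 29.62
tool_pos: [0.5917, 0.0826, 0.1788]
tool_rot: [-3.138, -0.141, 0.007]
contact_force: [0.2, -1.1, -0.2]
opening: 0.0293
```

```bash
python3 go.py 0.621,0.1506,0.18,5
```

```text
t 29.62 pos [0.5917 0.0826 0.1788] jaw 5.15 open 0.0293 F [ 0.2 -1.1 -0.2]
0.621,0.1506,0.18,5 turn [-0.05  0.24  0.15] shift [ 0.0352 -0.0651 -0.0013]
```

>>> jog_arm:
  deltas:
    - [[0,0,0],[0.013,-0.025,0],0.016]
    - [[0,0,0],[0.024,-0.045,0],0.016]
    - [[0,0,0],[0.032,-0.058,0],0.016]
    - [[0,0,0],[0.035,-0.064,0],0.016]
    - [[0,0,0],[0.035,-0.064,0],0.016]
    - [[0,0,0],[0.035,-0.064,0],0.016]
    - [[0,0,0],[0.035,-0.064,0],0.016]
    - [[0,0,0],[0.035,-0.064,0],0.016]

```text
t: 30.28
tool_pos: [0.6215, 0.1455, 0.1815]
tool_rot: [3.138, 0.136, -0.0]
contact_force: [-0.6, 0.7, -0.7]
opening: 0.0296
```

```bash
python3 go.py 0.621,0.1506,0.035,5
```

```text
t 30.28 pos [0.6215 0.1455 0.1815] jaw 4.98 open 0.0296 F [-0.6  0.7 -0.7]
0.621,0.1506,0.035,5 turn [ 0.02  0.02 -0.02] shift [ 0.     -0.0051  0.1465]
```

>>> jog_arm:
  deltas:
    - [[0,0,0],[0,-0.005,0.015],0.016]
    - [[0,0,0],[0,-0.005,0.04],0.016]
    - [[0,0,0],[0,-0.005,0.07],0.016]
    - [[0,0,0],[0,-0.005,0.1],0.016]
    - [[0,0,0],[0,-0.005,0.12],0.016]
    - [[0,0,0],[0,-0.005,0.134],0.016]
    - [[0,0,0],[0,-0.005,0.141],0.016]
    - [[0,0,0],[0,-0.005,0.144],0.016]
    - [[0,0,0],[0,-0.005,0.144],0.016]
    - [[0,0,0],[0,-0.005,0.144],0.016]
    - [[0,0,0],[0,-0.005,0.144],0.016]
    - [[0,0,0],[0,-0.005,0.144],0.016]

```text
t: 31.28
tool_pos: [0.6225, 0.1519, 0.0393]
tool_rot: [-3.138, -0.139, -0.005]
contact_force: [0.5, 0.4, -0.7]
opening: 0.0293
```

```bash
python3 go.py 0.621,0.1506,0.0297,5;python3 snap.py p4 375,210,50
```

```text
t 31.28 pos [0.6225 0.1519 0.0393] jaw 5.06 open 0.0293 F [ 0.5  0.4 -0.7]
0.621,0.1506,0.0297,5 turn [-0.01 -0.17  0.06] shift [-0.0016  0.0012  0.0096]
```

View pics/p4.png

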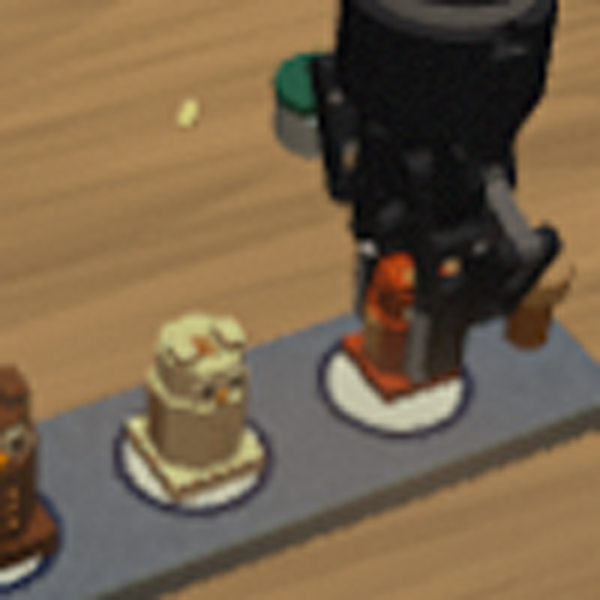

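>>> jog_arm:
  deltas:
    - [[0,0,0],[-0.001,0.001,0.003],0.016]
    - [[0,0,0],[-0.001,0.001,0.005],0.016]
    - [[0,0,0],[-0.001,0.001,0.007],0.016]
    - [[0,0,0],[-0.001,0.001,0.0075],0.016]
    - [[0,0,0],[-0.001,0.001,0.0075],0.016]
    - [[0,0,0],[-0.001,0.001,0.0075],0.016]
    - [[0,0,0],[-0.001,0.001,0.0075],0.016]

```text
t: 31.92
tool_pos: [0.6203, 0.1506, 0.0299]
tool_rot: [-3.139, -0.139, 0.0]
contact_force: [0.5, 0.2, -0.5]
opening: 0.0296
```

```bash
python3 go.py 0.621,0.1506,0.0297,5
```

```text
t 31.92 pos [0.6203 0.1506 0.0299] jaw 5.06 open 0.0296 F [ 0.5  0.2 -0.5]
0.621,0.1506,0.0297,5 turn [-0.    0.01  0.06] shift [0.0007 0.0001 0.0002]
```

>>> jog_arm:
  deltas:
    - [[0,0,0],[0.0005,0,0.0005],0.016]
    - [[0,0,0],[0.0005,0,0.001],0.016]
    - [[0,0,0],[0.0005,0,0.001],0.016]
    - [[0,0,0],[0.0005,0,0.001],0.016]

```text
t: 32.25
tool_pos: [0.6211, 0.1507, 0.0297]
tool_rot: [-3.139, -0.139, -0.0]
contact_force: [-1.8, -0.5, 3.8]
opening: 0.0293
```

Contact at about 4 N, so releasing.

>>> jog_arm:
  deltas:
    - [[0,0,0],[0,0,0],0.03]
    - [[0,0,0],[0,0,0],0.032]
    - [[0,0,0],[0,0,0],0.036]
    - [[0,0,0],[0,0,0],0.045]
    - [[0,0,0],[0,0,0],0.06]
    - [[0,0,0],[0,0,0],0.085]
    - [[0,0,0],[0,0,0],0.085]
    - [[0,0,0],[0,0,0],0.085]
    - [[0,0,0],[0,0,0],0.085]
    - [[0,0,0],[0,0,0],0.085]

```text
t: 33.08
tool_pos: [0.6209, 0.1507, 0.0291]
tool_rot: [-3.139, -0.139, -0.0]
contact_force: [0.4, 0.6, -0.5]
opening: 0.0848
```

>>> jog_arm:
  deltas:
    - [[0,0,0],[0,0,-0.02],0.085]
    - [[0,0,0],[0,0,-0.05],0.085]
    - [[0,0,0],[0,0,-0.08],0.085]
    - [[0,0,0],[0,0,-0.12],0.085]
    - [[0,0,0],[0,0,-0.16],0.085]
    - [[0,0,0],[0,0,-0.16],0.085]
    - [[0,0,0],[-0.03,0,-0.16],0.085]
    - [[0,0,0],[-0.07,0,-0.16],0.085]
    - [[0,0,0],[-0.11,0,-0.16],0.085]
    - [[0,0,0],[-0.15,0,-0.16],0.085]
    - [[0,0,0],[-0.19,0,-0.16],0.085]
    - [[0,0,0],[-0.2,0,-0.16],0.085]

```text
t: 34.08
tool_pos: [0.4169, 0.1328, 0.1873]
tool_rot: [3.138, 0.14, -0.005]
contact_force: [0.6, -0.7, -0.3]
opening: 0.0851
```

>>> jog_arm:
  deltas:
    - [[0,0,0],[0,0,0],0.085]
    - [[0,0,0],[0,0,0],0.085]
    - [[0,0,0],[0,0,0],0.085]
    - [[0,0,0],[0,0,0],0.085]

```text
t: 34.42
tool_pos: [0.4228, 0.1331, 0.1895]
tool_rot: [-3.138, -0.138, -0.001]
contact_force: [0.5, -0.2, -0.8]
opening: 0.0848
```

Run:
```python
from station import get_image
import cv2
im=get_image("top")[:,:,::-1].copy()
cv2.imwrite("pics/top4.png",im); cv2.imwrite("pics/top4z.png",cv2.resize(im[140:220,220:400],(800,356),interpolation=cv2.INTER_CUBIC))
im=get_image("scene")[:,:,::-1].copy()
cv2.imwrite("pics/sc4.png",im); cv2.imwrite("pics/sc4z.png",cv2.resize(im[180:300,240:430],(792,500),interpolation=cv2.INTER_CUBIC))
```

```text
(no output)
```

View pics/top4z.png

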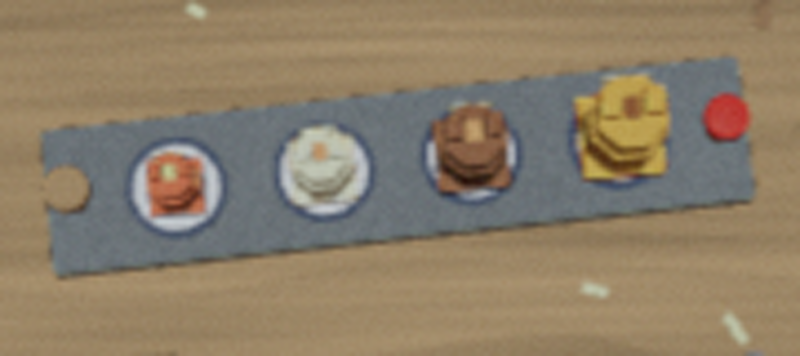

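View pics/sc4z.png

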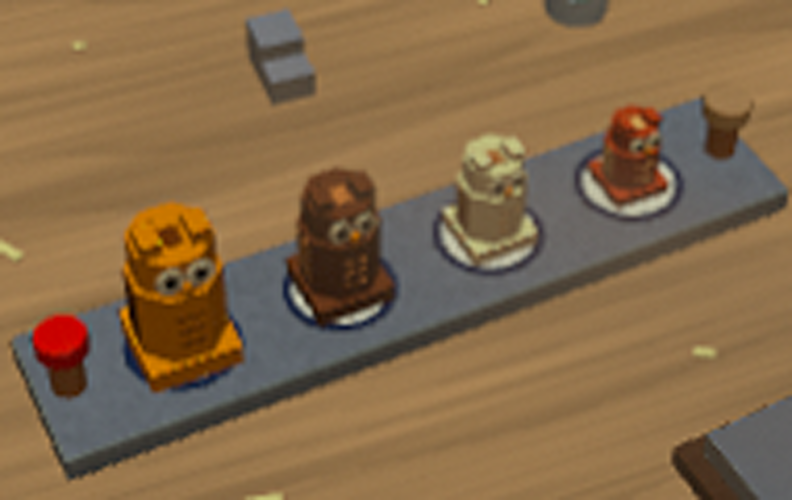

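```bash
python3 -c "
from station import job,ctrl
print(job.finish_job()); print(ctrl.get_obs()['t'])"
```

```text
the job is handed in; nothing more can be done
None
the job is handed in; nothing more can be done
```

All four owls are standing upright on the display board in size order, and I handed the job in at about 34.5 s of the 96 s limit. Starting from the red-capped post they run amber (largest), walnut, cream, then reddish (smallest).

- **Final pictures:** both cameras show every owl upright with the gripper well away. From base edges I picked out by eye in the top view, each owl is centred on its mark to about 1–2 mm. That is close to the calibration's own 2 mm limit.
- **Camera disagreement:** the two views differed by 1–3 mm on the marks, and by up to about 8 mm on where the owls first stood. I used averaged or top-weighted values, and the final top view bore those out.
- **Forces:** readings stayed low, with the highest about 9 N at the amber owl's touchdown. No owl tipped in any of the pictures I took.

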